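# Dial the strongbox lock open and hold up its shackle

## Task

Unlock the little strongbox on the bench: turn the black dial clockwise, click by click, until its white pointer rests in the notch at the green mark, then let go of it. Then take the steel shackle by its top bar, pull it straight up out of the lock and finish while holding it there: upright, still, over the lock, with its feet well clear of the case (5 cm or more). Leave the dial on the mark and do not disturb the vial, the bottle or the brass weight standing around.

Things in the scene. Friction and masses are not known exactly. Their poses are not given: they have to be found in the camera images.
- lock: Fixed strongbox, 182 x 124 mm: an aluminium-topped lock case (x from -64 to 74 mm, y from -62 to 62 mm, flat top at z = 33 mm) and next to it a blue sample box (x from 75 to 118 mm, same height) whose steel hasp strap (24 mm wide, up to z = 37 mm) reaches over the case beneath the shackle. Origin: on the bench surface (z = 0), on the dial's axis; x points from the dial to the green mark and the shackle, z up.
- dial_grip (a point): Point on the dial's vertical axis, 57 mm over the bench and 24 mm over the case top: the height to grip. The dial is a black ribbed round knob, 36 mm in diameter, from 4 to 39 mm above the case top, on a flat steel skirt 52 mm in diameter, with a white pointer line on its top and skirt. The point turns with the dial: its x axis is the pointer.
- dial (a joint): Dial angle in rad, 0 when the pointer is in the notch at the green mark, growing anticlockwise seen from above; starts at about 1.0 to 2.1, stops at -0.7 and 2.7. A spring plunger makes a click notch every 0.524 rad (30 degrees) and it takes about 0.13 N m to leave one; let go, the dial settles in the nearest notch. The lock frees the shackle only in the notch at 0 (within about 0.1); in all other notches the shackle lifts about 3 mm and stops hard.
- mark (a point): Green mark, 13 x 7 mm, on the case top, 35.5 mm from the dial axis, on the shackle's side.
- seat (a point): Fixed point on the case top (33 mm over the bench) midway between the shackle's two bores, 58 mm from the dial axis.
- shackle_bar (a point): Middle of the shackle's level top bar, the place to grip; 73 mm over the bench when closed. The shackle is a loose U of 10 mm round steel bar, 0.16 kg, 54 mm wide; its bar runs along this point's y axis (24 mm straight), its x axis lies across the bar (parallel to the lock's x when closed), z up. The legs stand in two vertical bores with about 1 mm of play.
- shackle_foot (a point): Bottom end of the shackle's latched leg (both legs are equally long), 69 mm below the bar's middle and 22 mm to its +y side; 4 mm over the bench when closed. It carries a small side lug towards the dial; it is out of the case after 29 mm of lift.
- vial_3: Glass sample vial, 22 mm across, 50 mm high, standing by the lock's +y side. Origin at its underside. Bystander.
- bottle_diio: Brown reagent bottle, 34 mm across, 70 mm high, standing by the lock's -y side. Origin at its underside. Bystander.
- weight_1: Brass check weight, 28 mm across, 26 mm high, standing by the lock case's -y side. Origin at its underside. Bystander.
Mind the look-alikes: they are no part of the job. Leave any orange look-alike of the part that bears shackle_bar alone.

How it is judged (in metres and radians):
On the way, in this order (a step that is already met when the one before it is completed fails the run):
1. the dial rests in the notch at the green mark, let go, with the shackle still down (value of joint dial between -0.1 and 0.1 rad and contact force between the fingers and dial below 0.2 N and height (world z) of shackle_foot below 0.015 m), for 0.2 s.
2. the shackle is pulled out of its bores (height (world z) of shackle_foot above 0.04 m and contact force between the fingers and shackle above 1 N), for 0.1 s.
At the end, for the whole second after the job is handed in: Fingers hold the shackle clear of the lock: foot 45 mm or more above the case top, within 60 mm of over its bores, upright within 0.3 rad, still; dial within 0.12 rad of the green mark; vial, bottle and weight within 25 mm of their starts (height (world z) of shackle_foot above 0.078 m and horizontal distance between shackle_bar and seat below 0.06 m and angle between shackle_bar's own z axis and vertical below 0.3 rad and linear speed of shackle below 0.03 m/s and contact force between the fingers and shackle above 1 N and contact force between shackle and lock below 0.2 N and value of joint dial between -0.12 and 0.12 rad and distance of each of vial_3, bottle_diio, weight_1 from where it was at the start of the episode below 0.025 m); the arm keeps its last pose, push and grip.
It fails at once if a bystander is knocked away or over (distance of any of vial_3, bottle_diio, weight_1 from where it was at the start of the episode above 0.03 m or angle between any of vial_3, bottle_diio, weight_1's own z axis and vertical above 0.5 rad).
It also fails if it takes over 51 s, if anything falls off the work surface, if the arm or the gripper's body presses on something with over 40 N, if the wrist force passes 120 N, or if a joint passes its speed limit or range.

## Robot

A 6-joint arm with a two-finger parallel gripper is mounted at the origin on a cart in front of the work surface, level with it; the furniture and walls round the work are solid. World frame = base frame: x ahead of the robot, y to its left, z up, the work surface at z = 0. Lengths are in m, angles in degrees, forces in N, time in s.
With the tool pointing down it reaches from about 0.25 to 0.725 m from the base axis. Payload 9.7 kg.
Tool frame: the origin (TCP) lies midway between the tips of the shut fingers; the grasp point (between the pads) lies 19 mm behind it (bot.hold_point_z is the distance from the TCP to the grasp point, in m); z points along the fingers, y is the line along which they close (so a half turn about z gives the same grasp; the last joint's range is limited). The gripper opens to 85 mm and grips with 20 to 120 N. Pads are 22 mm wide; open, the fingers measure 114 mm over their backs; the gripper's body (76 mm by 85 mm) begins 54 mm behind the grasp point. The pads swing forward as they close: fully open they stand 13 mm farther back than shut.
Start: joints at [66.635, 4.979, 10.078, 95.1, 0, 90], TCP at [0.218, 0.505, 0.231] pointing down, gripper open.
Joint ranges: [-179.16, 179.16], [-48.56, 103.87], [-65.8, 70.77], [-126.05, 130.52], [-82.76, 87.17], [-180, 180]. Speed limits (degrees/s): [127.2, 127.2, 147.25, 180, 180, 180].

## Interface

Orientations are given as [roll, pitch, yaw] about the fixed x, y, z axes, in that order (R = Rz(yaw) Ry(pitch) Rx(roll)).
In Python, from workcell import bot gives the robot as it stands.
- The arm moves only by the tool play_rows, never from a script. Its argument "steps" is a list that holds one entry, the list of rows, each a list of 4 numbers: the shift along the tool's x, y, z in m, then the turn about the tool's z in rad. In form: [[[tx, ty, tz, yaw], ...]]. A call has exactly 5 rows; each row shifts and turns the commanded pose from where the row before left it, along the tool's axes as they then stand; what a row does not reach is not made up. A row lasts 1/12 s, in which the tool goes at most 41.7 mm and 7.16 degrees, less where a joint would pass 70% of its speed; a pose out of reach is approached as far as the arm can. A call is refused whole if a number of a shift passes 0.0417 or a number of a turn 0.125, either way. A call with a gripper value outside its range is refused whole. "gripper" is the finger opening in m, from 0 to 0.0854, set as the call begins (left out, the last holds). The fingers move at their own pace and stop on an object; "squeeze" is the grip in N (left out, the last holds). Time passes only in rows, so rows that do not move let the fingers close, or fill a call up. It gives the time, the measured TCP pose, the force, the opening and the grip force at its end, in the units of the state.
- bot.get_obs(): the state, without advancing time (a new reading comes with each control period).
- bot.camera(name): name is "scene" or "top"; returns a dict with "img" (480x640x3 uint8, blue, green, red), "vfov" (degrees; the focal length in pixels is half the picture's height over the tangent of half this angle, whatever the lens; pixels are square), "cx", "cy" (the principal point, pixels), "D" ([k1, k2, p1, p2, k3] as OpenCV has them; the pictures are not rectified), "xyz" and "attitude" of the camera in the world. Camera axes: x right, y down, z forward; pixel columns grow to the right and rows downward; lengths in m; the calibration is good to about 2 mm. A picture is of the moment at which its call begins. There is no depth.
- bot.job_done(): hands the job in; it is judged then, once.
The state is a dict: "time": time; "q": joint angles; "qd": joint speeds; "joint_efforts": joint torques, N m; "ee_pos": TCP position; "tcp_rot": TCP orientation; "wrist_force": force on the tool from outside, world axes, zero at the start; "torque": the same for the moment, N m; "opening": finger opening in m; "grasp_force": force on a finger pad.
Only numpy, scipy, OpenCV 4.12 (cv2) and the standard library are available. Lean on these libraries where they do the work, as an engineer would, in place of code of your own. Each camera call takes 0.05 s, during which the arm holds its last target. There are 200 camera calls.

## Working session

There is one attempt and no reset: what is moved stays moved. The work goes in short steps, Python scripts to look and compute and a tool call to move; the robot and the scene stay as the last step left them, time stands still between calls to the robot, and variables do not carry over. Pictures are saved under pics/ and viewed, at most 10 in all, crops included, and the job is handed in when it is done.

Besides the shell and the picture viewer there is one more tool, called in YAML: its name, and indented under it one key for each argument. play_rows: Moves the arm, as the interface text tells. Its arguments: {"type":"object","properties":{"steps":{"type":"array","items":{"type":"array","items":{"type":"array","items":{"type":"number"}}}},"gripper":{"type":"number"},"squeeze":{"type":"number"}},"required":["steps"]}

```bash
mkdir -p pics; python3 - <<'E'
from workcell import bot
import cv2,pickle
for n in("scene","top"):
    c=bot.camera(n);cv2.imwrite(f"pics/{n}0.png",c["img"]);print({k:v for k,v in c.items() if k!="img"})
    pickle.dump(c,open(f"{n}.pkl","wb"))
o=bot.get_obs();print(o,bot.hold_point_z)
E
```

```text
{'vfov': 49.689839311976975, 'cx': 317.9768931619024, 'cy': 242.63815856746797, 'D': array([-0.07448783,  0.        ,  0.        ,  0.        ,  0.        ]), 'xyz': array([-0.00392813, -0.71499198,  0.6099617 ]), 'attitude': array([-124.69350224,   -0.99052106,  -37.93043082])}
{'vfov': 46.18404566706128, 'cx': 321.2561207916894, 'cy': 231.0559293341428, 'D': array([-0.01381983,  0.        ,  0.        ,  0.        ,  0.        ]), 'xyz': array([ 0.37408564, -0.10127781,  0.91869585]), 'attitude': array([-173.60893426,   -0.24349642,  -88.52399411])}
{'time': 0.1, 'q': array([ 6.66355568e+01,  5.00884344e+00,  1.00397550e+01,  9.50987135e+01,
       -7.63689528e-04,  8.99985739e+01]), 'qd': array([ 0.04087702, -0.11472049,  0.19665643,  0.05173161, -0.01337711,
       -0.02595221]), 'joint_efforts': array([-6.32489900e-04, -5.21558332e+01,  4.65654123e+01,  1.60345563e-02,
       -2.18878620e-05,  2.76588071e-05]), 'ee_pos': array([0.21804473, 0.5047212 , 0.23065219]), 'tcp_rot': array([-1.79932198e+02,  7.62001445e-04,  1.56636984e+02]), 'wrist_force': array([-0.60374117,  0.96518512,  0.75631905]), 'torque': array([-0.0184372 ,  0.00877141,  0.00461504]), 'grasp_force': 0.0, 'opening': 0.0851978107910298} 0.0187
```

View pics/scene0.png

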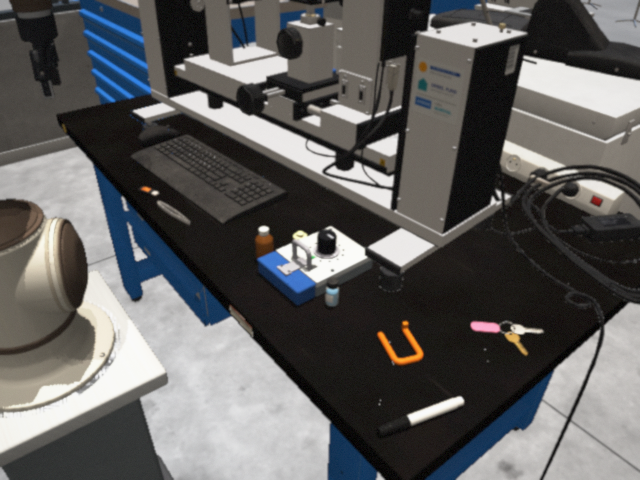

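View pics/top0.png

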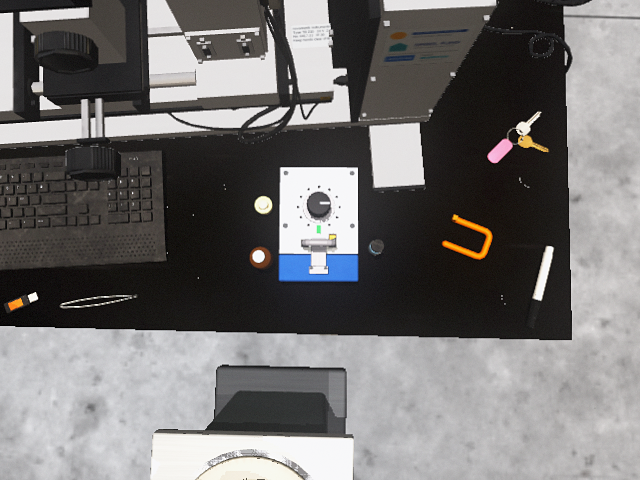

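The scene view shows the lock at about (315,262). The top view puts the dial at about (319,204), the green mark at (319,229) and the shackle bar at (319,242). The vial is at (376,247), the bottle at (260,257) and the weight at (263,205). I'll enlarge both.

```bash
python3 - <<'E'
import cv2,pickle,numpy as np
t=pickle.load(open("top.pkl","rb"))["img"][155:290,240:400];s=pickle.load(open("scene.pkl","rb"))["img"][215:315,245:385]
cv2.imwrite("pics/tc.png",cv2.resize(t,None,fx=4.4,fy=4.4,interpolation=cv2.INTER_CUBIC))
cv2.imwrite("pics/sc.png",cv2.resize(s,None,fx=5,fy=5,interpolation=cv2.INTER_CUBIC))
E
```

```text
(no output)
```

View pics/tc.png

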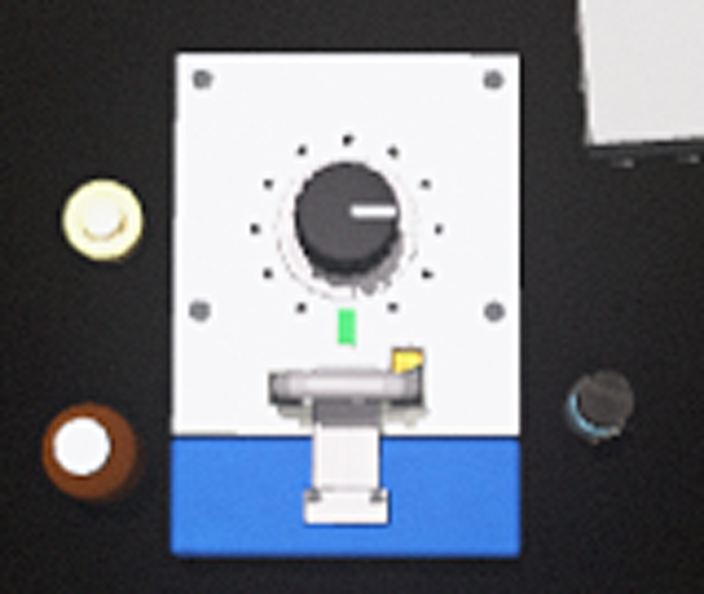

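View pics/sc.png

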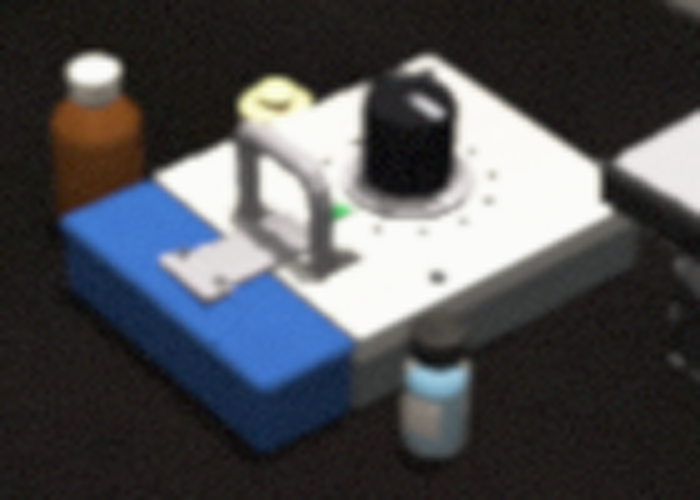

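The top crop shows the dial top at (347,218), with its pointer to image right, about +90° in lock coordinates (3 clicks). The mark is at (347,327), the bar's middle at (345,384) and the case corners at (176,53) and (520,53). The scene crop shows the dial top at (411,97) and the bar's middle at (285,157).

```bash
cat > h.py <<'E'
import numpy as np,cv2,pickle
from scipy.spatial.transform import Rotation as Ro
def ray(c,p):
    f=240/np.tan(np.radians(c["vfov"]/2));K=np.array([[f,0,c["cx"]],[0,f,c["cy"]],[0,0,1]])
    u=cv2.undistortPoints(np.array([[p]],float),K,c["D"])[0,0]
    return np.array(c["xyz"]),Ro.from_euler("xyz",c["attitude"],degrees=True).as_matrix()@np.array([*u,1])
def plane(c,p,z):
    o,d=ray(c,p);return o+d*(z-o[2])/d[2]
def tri(c1,p1,c2,p2):
    (a,d),(b,e)=ray(c1,p1),ray(c2,p2)
    s=np.linalg.lstsq(np.c_[d,-e],b-a,rcond=None)[0];x,y=a+s[0]*d,b+s[1]*e
    return (x+y)/2,np.linalg.norm(x-y)
T=pickle.load(open("top.pkl","rb"));S=pickle.load(open("scene.pkl","rb"))
tc=lambda u,v:((u+.5)/4.4-.5+240,(v+.5)/4.4-.5+155)
sc=lambda u,v:((u+.5)/5-.5+245,(v+.5)/5-.5+215)
E
python3 - <<'E'
from h import *
np.set_printoptions(precision=4,suppress=True)
for n,a,b in[("dialtop",(347,218),(411,95)),("bar",(346,383),(286,155)),("mark",(347,327),(341,212)),("cornerfar",(520,53),(610,205)),("cornerbluenear",(171,553),(62,222)),("bluecorner",(520,555),(263,388)),("vialtop",(605,398),(441,335)),("bottletop",(81,446),(94,72)),("wt",(103,220),(276,95))]:
    print(n,*tri(T,tc(*a),S,sc(*b)))
for p in[(176,53),(520,53),(171,553),(520,555),(347,327),(173,436),(520,436)]:print(p,plane(T,tc(*p),.033))
print("dial",plane(T,tc(347,218),.072),"bar",plane(T,tc(346,383),.078))
print("ptr",plane(T,tc(396,211),.072),plane(T,tc(352,211),.072))
E
```

```text
dialtop [ 0.5098 -0.0973  0.0749] 0.0004267675229063819
bar [ 0.4523 -0.098   0.0721] 0.0010716744603859556
mark [ 0.4766 -0.0982  0.0359] 0.0007263826526605106
cornerfar [ 0.5727 -0.154   0.0318] 0.015220163610183324
cornerbluenear [ 0.3934 -0.037   0.0316] 0.0013892039011542587
bluecorner [ 0.3958 -0.1614  0.0337] 0.0014130734551094063
vialtop [ 0.4514 -0.1893  0.0483] 0.001548096956314238
bottletop [ 0.4284 -0.0077  0.0696] 0.0011321871136152465
wt [ 0.514  -0.0076  0.0252] 0.0011031939662881328
(176, 53) [ 0.5755 -0.033   0.033 ]
(520, 53) [ 0.5788 -0.1584  0.033 ]
(171, 553) [ 0.3939 -0.0374  0.033 ]
(520, 555) [ 0.3965 -0.1618  0.033 ]
(347, 327) [ 0.4766 -0.098   0.033 ]
(173, 436) [ 0.4357 -0.0367  0.033 ]
(520, 436) [ 0.4389 -0.161   0.033 ]
dial [ 0.51   -0.0971  0.072 ] bar [ 0.4522 -0.0983  0.078 ]
ptr [ 0.5129 -0.114   0.072 ] [ 0.5125 -0.0988  0.072 ]
```

play_rows:
  steps:
    - [[-0.0254,-0.0218,0,0],[-0.0254,-0.0218,0,0],[-0.0254,-0.0218,0,0],[-0.0254,-0.0218,0,0],[-0.0254,-0.0218,0,0]]
  gripper: 0.0854

```text
time: 0.52
ee_pos: [0.2917, 0.353, 0.2309]
tcp_rot: [-180.0, -0.0, 156.7]
wrist_force: [0.5, -0.9, -0.4]
opening: 0.0856
grasp_force: 0.0
```

play_rows:
  steps:
    - [[-0.0254,-0.0218,0,0],[-0.0254,-0.0218,0,0],[-0.0254,-0.0218,0,0],[-0.0254,-0.0218,0,0],[-0.0254,-0.0218,0,0]]

```text
time: 0.93
ee_pos: [0.365, 0.2025, 0.2311]
tcp_rot: [-180.0, -0.0, 156.7]
wrist_force: [0.4, -0.3, -0.7]
opening: 0.0855
grasp_force: 0.0
```

play_rows:
  steps:
    - [[-0.0254,-0.0218,0,0],[-0.0254,-0.0218,0,0],[-0.0254,-0.0218,0,0],[-0.0254,-0.0218,0,0],[-0.0254,-0.0218,0,0]]

```text
time: 1.35
ee_pos: [0.4385, 0.0519, 0.2311]
tcp_rot: [-180.0, -0.0, 156.6]
wrist_force: [0.1, 0.8, 0.1]
opening: 0.0853
grasp_force: 0.0
```

play_rows:
  steps:
    - [[-0.0254,-0.0218,0,0],[-0.0254,-0.0218,0,0],[-0.0254,-0.0218,0,0],[-0.0254,-0.0218,0,0],[-0.0254,-0.0218,0,0]]

```text
time: 1.77
ee_pos: [0.5118, -0.0986, 0.2309]
tcp_rot: [-180.0, -0.0, 156.6]
wrist_force: [-0.1, 0.6, 1.0]
opening: 0.0852
grasp_force: 0.0
```

play_rows:
  steps:
    - [[0,0,0,-0.1166],[0,0,0,-0.1166],[0,0,0,-0.1166],[0,0,0,-0.1166],[0,0,0,-0.1166]]

```text
time: 2.18
ee_pos: [0.5114, -0.097, 0.2308]
tcp_rot: [180.0, -0.0, -169.7]
wrist_force: [-0.5, 0.2, -0.2]
opening: 0.0855
grasp_force: 0.0
```

play_rows:
  steps:
    - [[0,0,0.022,0],[0,0,0.022,0],[0,0,0.022,0],[0,0,0.022,0],[0,0,0.022,0]]

```text
time: 2.6
ee_pos: [0.5112, -0.0968, 0.1199]
tcp_rot: [180.0, -0.0, -170.0]
wrist_force: [-0.1, -0.3, -0.9]
opening: 0.0853
grasp_force: 0.0
```

play_rows:
  steps:
    - [[0,0,0.016,0],[0,0,0.016,0],[0,0,0.016,0],[0,0,0.016,0],[0,0,0.016,0]]

```text
time: 3.02
ee_pos: [0.5112, -0.0968, 0.0401]
tcp_rot: [180.0, -0.0, -170.0]
wrist_force: [0.8, 0.4, -0.2]
opening: 0.0856
grasp_force: 0.0
```

play_rows:
  steps:
    - [[0,0,0,0],[0,0,0,0],[0,0,0,0],[0,0,0,0],[0,0,0,0]]
  gripper: 0.03
  squeeze: 50

```text
time: 3.43
ee_pos: [0.5119, -0.0953, 0.0431]
tcp_rot: [179.8, 0.1, -169.9]
wrist_force: [-3.7, 12.3, 8.3]
opening: 0.0348
grasp_force: 49.8
```

play_rows:
  steps:
    - [[0,0,0,0],[0,0,0,0],[0,0,0,0],[0,0,0,0],[0,0,0,0]]

```text
time: 3.85
ee_pos: [0.5119, -0.0952, 0.043]
tcp_rot: [179.8, 0.1, -169.9]
wrist_force: [-3.8, 9.6, 8.5]
opening: 0.0349
grasp_force: 49.8
```

play_rows:
  steps:
    - [[0,0.0016,-0.003,0],[0,0,0,0],[0,0,0,0.0873],[0,0,0,0.0873],[0,0,0,0.0873]]

```text
time: 4.27
ee_pos: [0.5117, -0.095, 0.0434]
tcp_rot: [180.0, 0.0, 174.8]
wrist_force: [8.1, 1.3, -18.0]
opening: 0.0344
grasp_force: 56.6
```

play_rows:
  steps:
    - [[0,0,0,0.0873],[0,0,0,0.0873],[0,0,0,0.0873],[0,0,0,0.0873],[0,0,0,0.0873]]

```text
time: 4.68
ee_pos: [0.5118, -0.0947, 0.0434]
tcp_rot: [179.9, -0.0, 149.8]
wrist_force: [10.2, 2.7, -19.9]
opening: 0.0344
grasp_force: 56.3
```

play_rows:
  steps:
    - [[0,0,0.001,0.0873],[0,0,0,0.0873],[0,0,0,0.0873],[0,0,0,0.0873],[0,0,0,0.0873]]

```text
time: 5.1
ee_pos: [0.512, -0.0945, 0.0433]
tcp_rot: [179.9, -0.0, 124.8]
wrist_force: [6.1, 4.0, -10.2]
opening: 0.0345
grasp_force: 57.4
```

play_rows:
  steps:
    - [[0,0,0,0.0873],[0,0,0,0.0873],[0,0,0,0.0873],[0,0,0,0.0873],[0,0,0,0.0873]]

```text
time: 5.52
ee_pos: [0.5123, -0.0945, 0.0433]
tcp_rot: [179.9, -0.1, 99.8]
wrist_force: [7.0, 5.0, -10.6]
opening: 0.0344
grasp_force: 57.3
```

```bash
python3 - <<'E'
from workcell import bot
import cv2
print(bot.get_obs()["tcp_rot"],bot.get_obs()["torque"])
E
```

```text
[ 1.79881122e+02 -7.60859578e-02  9.97978775e+01] [ 1.03369712 -1.40746999  0.16050777]
```

play_rows:
  steps:
    - [[0,0,0,0],[0,0,0,0],[0,0,0,0],[0,0,0,0],[0,0,0,0]]
  gripper: 0.052

```text
time: 5.93
ee_pos: [0.5114, -0.0954, 0.0437]
tcp_rot: [180.0, 0.0, 100.0]
wrist_force: [-0.5, 0.3, -0.3]
opening: 0.0522
grasp_force: 0.0
```

play_rows:
  steps:
    - [[0,0,-0.025,0],[0,0,-0.025,0],[0,0,-0.025,0],[0,0,-0.025,0],[0,0,-0.025,0]]

```text
time: 6.35
ee_pos: [0.5111, -0.0953, 0.1697]
tcp_rot: [180.0, 0.0, 100.0]
wrist_force: [0.6, -0.1, 0.8]
opening: 0.0521
grasp_force: 0.0
```

```bash
python3 - <<'E'
from workcell import bot
import cv2
s=bot.camera("scene")["img"][175:315,245:385];t=bot.camera("top")["img"][155:295,240:400]
f=lambda i:cv2.resize(i,(400,int(400*i.shape[0]/i.shape[1])),interpolation=cv2.INTER_CUBIC)[:350]
cv2.imwrite("pics/b.png",cv2.hconcat([f(s),f(t)]))
E
```

```text
(no output)
```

View pics/b.png

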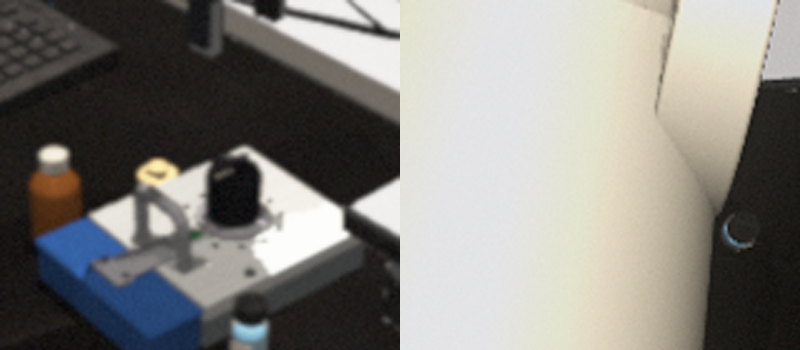

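In the scene view the dial is now clear of the gripper and its pointer has swung towards the shackle. The top view is blocked by the arm. I'll measure the pointer's angle in an enlargement of the scene image.

```bash
python3 - <<'E'
from workcell import bot
from h import *
c=bot.camera("scene");pickle.dump(c,open("s2.pkl","wb"))
f=240/np.tan(np.radians(c["vfov"]/2));K=np.array([[f,0,c["cx"]],[0,f,c["cy"]],[0,0,1]])
R=Ro.from_euler("xyz",c["attitude"],degrees=True).as_matrix()
def proj(P):return cv2.projectPoints(np.array([P],float),cv2.Rodrigues(R.T)[0],-R.T@c["xyz"],K,c["D"])[0][0,0]
x0,y0,k=300,205,12
im=cv2.resize(c["img"][y0:y0+50,x0:x0+50],None,fx=k,fy=k,interpolation=cv2.INTER_CUBIC)
for a,z,r in[(0,.037,.026),(30,.037,.026),(60,.037,.026),(-30,.037,.026),(0,.072,.017),(30,.072,.017),(-30,.072,.017),(0,.072,0)]:
    w=np.radians(181.4+a);p=proj([.5115+r*np.cos(w),-.097+r*np.sin(w),z])
    q=((p+.5-[x0,y0])*k-.5).astype(int);cv2.circle(im,tuple(map(int,q)),3,(0,0,255),-1);cv2.putText(im,str(a),tuple(map(int,q+5)),0,.5,(0,0,255),1)
cv2.imwrite("pics/d.png",im)
E
```

```text
(no output)
```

View pics/d.png

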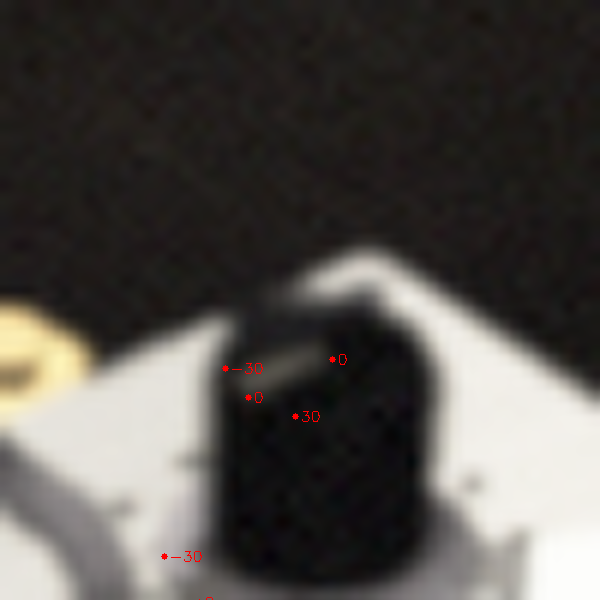

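The pointer runs from (240,388) to (318,352). Its slope of 0.46 matches the prediction for angle 0, so the dial is on the mark. The grip forces suggest the dial is at about (0.513,-0.094), so I expect the bar at about (0.4545,-0.096).

play_rows:
  steps:
    - [[0,0,0,0.075],[0,0,0,0.075],[0.0007,-0.019,0,0],[0,-0.019,0,0],[0,-0.0186,0,0]]
  gripper: 0.036

```text
time: 6.92
ee_pos: [0.4535, -0.0958, 0.1668]
tcp_rot: [-179.9, -0.0, 91.4]
wrist_force: [0.4, 0.1, 1.4]
opening: 0.036
grasp_force: 0.0
```

play_rows:
  steps:
    - [[0,0,0,0],[0,0,0.02,0],[0,0,0.02,0],[0,0,0.02,0],[0,0,0.01,0]]

```text
time: 7.33
ee_pos: [0.4537, -0.0957, 0.0952]
tcp_rot: [-179.8, -0.0, 91.4]
wrist_force: [-0.7, 0.2, -0.3]
opening: 0.0359
grasp_force: 0.0
```

```bash
python3 - <<'E'
from workcell import bot
import cv2
i=bot.camera("scene")["img"][185:305,255:375]
cv2.imwrite("pics/e.png",cv2.resize(i,None,fx=5,fy=5,interpolation=cv2.INTER_CUBIC))
E
```

```text
(no output)
```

View pics/e.png

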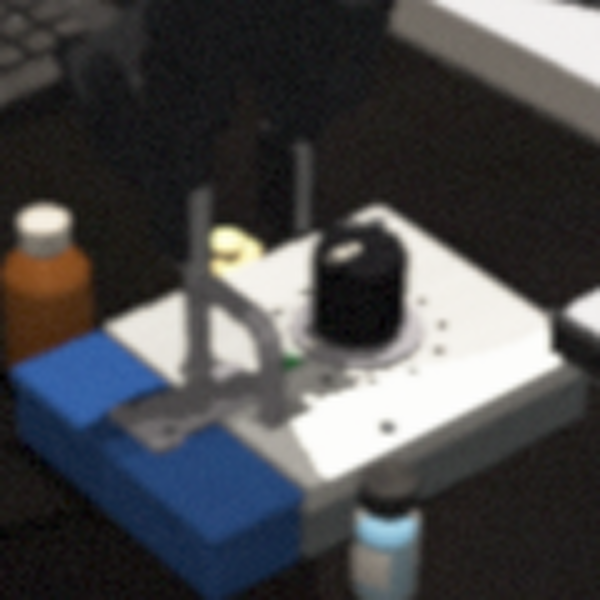

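The fingers straddle the bar, with the near finger at about (200,220), the far one at (295,190) and clear of the dial. I'll go down, grip and lift 3 mm at first.

play_rows:
  steps:
    - [[0,0,0.01,0],[0,0,0.01,0],[0,0,0.01,0],[0,0,0.01,0],[0,0,0,0]]

```text
time: 7.8
ee_pos: [0.4538, -0.0957, 0.0562]
tcp_rot: [-179.9, -0.0, 91.4]
wrist_force: [-0.5, 0.8, 0.3]
opening: 0.036
grasp_force: 0.0
```

play_rows:
  steps:
    - [[0,0,0,0],[0,0,0,0],[0,0,0,0],[0,0,0,0],[0,0,0,0]]
  gripper: 0.0
  squeeze: 50

```text
time: 8.22
ee_pos: [0.455, -0.096, 0.0588]
tcp_rot: [179.9, 0.0, 91.4]
wrist_force: [0.1, -0.2, 1.6]
opening: 0.0081
grasp_force: 48.7
```

play_rows:
  steps:
    - [[0,0,0,0],[0,0,0,0],[0,0,0,0],[0,0,0,0],[0,0,0,0]]

```text
time: 8.63
ee_pos: [0.455, -0.0959, 0.0588]
tcp_rot: [179.9, 0.0, 91.4]
wrist_force: [-0.7, -0.0, 4.9]
opening: 0.008
grasp_force: 49.2
```

play_rows:
  steps:
    - [[0,0.001,-0.003,0],[0,0,-0.003,0],[0,0,-0.003,0],[0,0,-0.003,0],[0,0,0,0]]

```text
time: 9.05
ee_pos: [0.4557, -0.096, 0.0708]
tcp_rot: [180.0, 0.0, 91.4]
wrist_force: [-0.5, -0.2, -1.7]
opening: 0.0082
grasp_force: 48.7
```

play_rows:
  steps:
    - [[0,0,-0.006,0],[0,0,-0.008,0],[0,0,-0.008,0],[0,0,-0.008,0],[0,0,-0.008,0]]

```text
time: 9.47
ee_pos: [0.4559, -0.096, 0.1095]
tcp_rot: [180.0, 0.0, 91.4]
wrist_force: [0.4, 0.7, -2.6]
opening: 0.0079
grasp_force: 48.7
```

play_rows:
  steps:
    - [[0,0,-0.01,0],[0,0,-0.01,0],[0,0,-0.01,0],[0,0,-0.01,0],[0,0,-0.005,0]]

```text
time: 9.88
ee_pos: [0.4561, -0.096, 0.1551]
tcp_rot: [179.9, 0.0, 91.4]
wrist_force: [-0.3, -0.6, -1.2]
opening: 0.0084
grasp_force: 48.7
```

play_rows:
  steps:
    - [[0,0,0,0],[0,0,0,0],[0,0,0,0],[0,0,0,0],[0,0,0,0]]

```text
time: 10.3
ee_pos: [0.4554, -0.0959, 0.1527]
tcp_rot: [-179.9, -0.0, 91.4]
wrist_force: [0.5, -1.0, -2.5]
opening: 0.0084
grasp_force: 48.7
```

```bash
python3 - <<'E'
from workcell import bot
import cv2
i=bot.camera("scene")["img"][165:305,245:385]
cv2.imwrite("pics/f.png",cv2.resize(i,None,fx=4.2,fy=4.2,interpolation=cv2.INTER_CUBIC))
E
```

```text
(no output)
```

View pics/f.png

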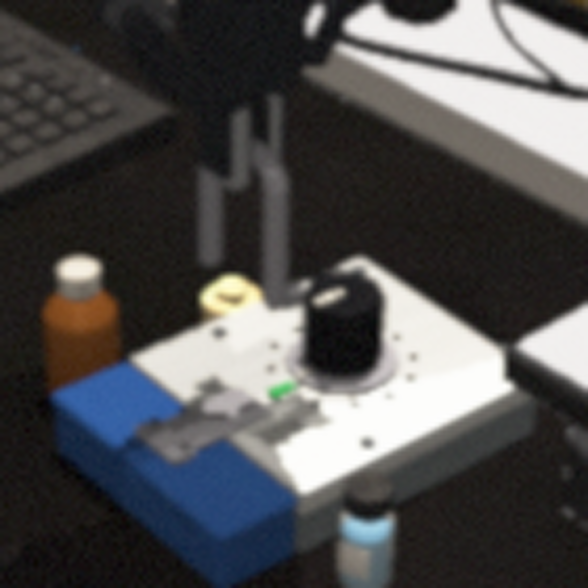

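The shackle is out and hanging upright over the lock, with its feet at (210,262) and (275,300). The dial pointer is still on the mark and the bystanders are where they started. By the lift distance, the foot is about 0.098 m over the bench.

```bash
python3 -c "
from workcell import bot
print(bot.job_done())"
```

```text
the job is handed in; nothing more can be done
None
```

I turned the dial to the green mark and let go of it, then pulled the shackle out and handed the job in with it held upright over the lock, its feet about 65 mm above the case; the judge's result was not shown.

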